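# Back the parts feed wheel up one notch

### The arm

A 6-joint arm with a two-finger parallel gripper is mounted at the origin on the work surface. World frame = base frame: x ahead of the robot, y to its left, z up, the work surface at z = 0. Lengths are in m, angles in rad, forces in N, time in s.
With the tool pointing down it reaches from about 0.275 to 0.725 m from the base axis. Payload 15.9 kg.
Tool frame: the origin (TCP) lies at the very end of the fingers, on their centre line; the grasp point (between the pads) lies 19 mm behind it (grasp_offset is the z of the grasp point in the tool frame, in m); z points along the fingers, y is the line along which they close (so a half turn about z gives the same grasp; the last joint's range is limited). The gripper opens to 85 mm and grips with 20 to 120 N. Pads are 22 mm wide; open, the fingers measure 114 mm over their backs; the gripper's body (76 mm by 85 mm) begins 54 mm behind the grasp point. The pads swing forward as they close: fully open they stand 13 mm farther back than shut.
Start: joints at [1.187, 0.213, -0.034, 1.323, 0, 1.571], TCP at [0.187, 0.464, 0.231] pointing down, gripper open.
Joint ranges: [-2.98, 2.98], [-0.74, 1.72], [-1.14, 1.35], [-2.1, 2.04], [-1.57, 1.44], [-3.14, 3.14]. Speed limits (rad/s): [1.89, 1.89, 2.39, 2.57, 3.14, 3.14].

### API

Orientations are given as a rotation vector (axis times angle).
In Python, from workcell import observe, grab_frame, get_calibration, sign_off, grasp_offset gives the robot as it stands.
- The arm moves only by the tool play_rows, never from a script. Its argument "rows" is a list of rows, each a list of 3 entries, a list of its own where there are three numbers: the shift along the tool's x, y, z scaled (see below), then the turn, a rotation vector about the tool's x, y, z scaled (see below), then the gripper's target within -1 to 1 (shut at 1, half-way at 0, fully open at -1). In form: [[[tx, ty, tz], [wx, wy, wz], jaw], ...]. A call has 1 to 5 rows; each row is the pose to reach, as a shift and turn from the pose commanded when the call began, along the tool's axes at that moment; what a row does not reach only later rows make up. The controller multiplies each number of a shift by 0.6 m and each number of a turn by 1.5 rad. A row lasts 1/8 s, in which the tool goes at most 62.5 mm and 10.7 degrees, less where a joint would pass 70% of its speed; a pose out of reach is approached as far as the arm can. A call with a number of a shift or a turn outside -1 to 1 is refused whole. A call with a gripper value outside its range is refused whole. The fingers move at their own pace and stop on an object; "grip_force" is the grip in N (left out, the last holds). Time passes only in rows, so rows that repeat a pose let the fingers close. It gives the time, the measured TCP pose, the force, the opening and the grip force at its end, in the units of the state.
- observe(): the state, without advancing time (a new reading comes with each control period).
- grab_frame(name): name is "scene" or "top" or "wrist"; returns the picture (420x560x3 uint8, blue, green, red); there is no depth.
- get_calibration(name): a dict with "fx", "fy", "cx", "cy" (pixels), "k1" (the pictures are not rectified: a ray, as slopes to the right and down, at radius r is drawn at 1 + k1 r^2 times it, then the intrinsics apply), "extrinsics" (4x4, takes a point from world to camera coordinates). Camera axes: x right, y down, z forward; pixel columns grow to the right and rows downward; lengths in m; the calibration is good to about 2 mm. A picture is of the moment at which its call begins: read the wrist's pose just before it. get_calibration takes no time and is no camera call; for the wrist camera it gives the pose at the moment of the call.
- sign_off(): hands the job in; it is judged then, once.
The state is a dict: "t": time; "joint_pos": joint angles; "dq": joint speeds; "effort": joint torques, N m; "tool_pos": TCP position; "tcp_rot": TCP orientation; "wrist_force": force on the tool from outside, world axes, zero at the start; "moment": the same for the moment, N m; "gripper_width": finger opening in m; "gripper_force": force on a finger pad.
Only numpy, scipy, OpenCV 4.12 (cv2) and the standard library are available. Lean on these libraries where they do the work, as an engineer would, in place of code of your own. Each camera call takes 0.05 s, during which the arm holds its last target. There are 200 camera calls.

### The job

The flat ratchet wheel of the parts feeder has gone one notch too far. With a fingertip swing its pawl up off the teeth until it stays open, push the wheel back by exactly one notch (clockwise seen from above) by one of its upright pegs, then tip the pawl down again so that its nose sits fully in that next notch. Only push: grip and lift nothing, leave the other things where they stand, and finish clear of everything.

Things in the scene. Friction and masses are not known exactly. Their poses are not given: they have to be found in the camera images.
- stand: fixed aluminium base plate of the feeder, 310 x 270 x 12 mm, lying on the bench. Origin on the bench (underside of the plate) on the wheel's vertical axis; +x points from the wheel axis to the pawl, +z up. The plate reaches from -125 to +185 mm in x and 135 mm to either side in y. A thin pointer stands 112 mm from the axis on the -x side, 46 mm above the bench.
- wheel (a joint): turn of the wheel, rad, positive = backward = clockwise seen from above. 0: a steep tooth face rests on the pawl's nose and stops it; starts 0.01 to 0.09 short of that. 12 notches of 0.5236 rad: one notch back, the nose drops fully home at 0.43 to 0.52; beyond 0.53 it lands on the tooth. Stays where left; 1 to 2 N at a peg turns it. Pawl down: turns forward only, nose riding over the ramps.
- pawl (a joint): swing of the pawl about its level pivot, rad: 0 = down, nose on the floor of a notch; 1.3 = fully open at its stop. It tips over by gravity: let go below about 0.5 it falls down, above about 0.7 it falls open and stays open. Under 1 N at the tab moves it. Opening turns the arm up and tips the tab outward, away from the wheel.
- wheel_axis (a point): wheel axis at the wheel's upper face, 36 mm above the bench. Flat disc, 202 mm diameter, 12 mm thick. Saw teeth 10 mm high stand on its upper face at the rim, 83 to 101 mm from the axis: each a steep face, then a 32 mm ramp falling counter-clockwise (from above) to a flat notch floor. Hub cap in the middle: 28 mm diameter, 8 mm high.
- pawl_pivot (a point): pawl pivot: level, parallel to the stand's y, 142 mm from the wheel axis on the stand's +x side, 56 mm above the bench. The pawl is an L, down: an arm 57 long, 16 wide, 8 mm thick runs level from here to the wheel; a tab 20 wide, 8 mm thick rises from here. From inside the L a fingertip pushes the tab outward to open it or, once open, the arm towards the wheel to close it.
- pawl_top (a point): centre of the round crosswise end (14 mm diameter, 24 mm long) of the pawl's tab, 55 mm from the pivot: straight above it when down; 53 mm outward and 15 mm above it when fully open. Beside the pivot stand two cheeks, 24 mm long, outer faces 19 mm either side of the middle, up to 66 mm above the bench: keep fingertips above them.
- pawl_nose (a point): lower tip of the pawl's nose (6 mm wide, 14 mm long radially), 92 mm from the wheel axis when down, just above the notch floor.
- peg0 (a point): top centre of one of the wheel's four upright pegs (12 mm diameter, 40 mm high, from 36 to 76 mm above the bench, 50 mm from the wheel axis, a quarter turn apart); with joint wheel at 0 it stands 45 degrees counter-clockwise from the stand's +x.
- peg1 (a point): top centre of one of the wheel's four upright pegs (12 mm diameter, 40 mm high, from 36 to 76 mm above the bench, 50 mm from the wheel axis, a quarter turn apart); with joint wheel at 0 it stands 135 degrees counter-clockwise from the stand's +x.
- peg2 (a point): top centre of one of the wheel's four upright pegs (12 mm diameter, 40 mm high, from 36 to 76 mm above the bench, 50 mm from the wheel axis, a quarter turn apart); with joint wheel at 0 it stands 225 degrees counter-clockwise from the stand's +x.
- peg3 (a point): top centre of one of the wheel's four upright pegs (12 mm diameter, 40 mm high, from 36 to 76 mm above the bench, 50 mm from the wheel axis, a quarter turn apart); with joint wheel at 0 it stands 315 degrees counter-clockwise from the stand's +x.
- flux_jar: small jar, 32 mm diameter, 42 mm high, standing on the base plate; a bystander, to be left alone. Origin at the centre of its underside.
- oil_bottle: small bottle, 26 mm diameter, 62 mm high, standing on the base plate; a bystander, to be left alone. Origin at the centre of its underside.
- collar: brass collar, 30 mm diameter, 16 mm high, lying on the base plate; a bystander, to be left alone. Origin at the centre of its underside.
- meter: hand multimeter lying on the bench, 150 x 75 x 34 mm; a bystander, to be left alone. Origin at the centre of its underside.
- tape_roll: roll of clear tape lying flat, 90 mm diameter, 24 mm high; a bystander, to be left alone. Origin at the centre of its underside.
- mug: white mug, 76 mm diameter, 85 mm high; a bystander, to be left alone. Origin at the centre of its underside.
- driver: screwdriver lying on the bench; a bystander, to be left alone. Origin at the centre of its underside.

How it is judged:
On the way, in this order (a step that is already met when the one before it is completed fails the run):
1. the pawl is swung up and stays open (above 1.1 rad) with the wheel still in its first notch (value of joint pawl above 1.1 rad and value of joint wheel between -0.3 and 0.12 rad), for 0.2 s.
2. with the pawl open the wheel is pushed backward into the next notch's span (value of joint pawl above 0.6 rad and value of joint wheel above 0.3 rad), for 0.1 s.
At the end, for the whole second after the job is handed in: the pawl is down with its nose on the notch floor (joint pawl under 0.06 rad), the wheel is one notch back (joint wheel 0.40 to 0.545 rad) and at rest, and every bystander is within 20 mm of where it stood (value of joint pawl below 0.06 rad and value of joint wheel between 0.4 and 0.545 rad and velocity of joint wheel between -0.05 and 0.05 rad/s and distance of each of flux_jar, oil_bottle, collar, meter, tape_roll, mug, driver from where it was at the start of the episode below 0.02 m); the robot touches nothing.
It fails at once if a bystander is lifted, carried or pushed more than 20 mm (distance of any of flux_jar, oil_bottle, collar, meter, tape_roll, mug, driver from where it was at the start of the episode above 0.02 m).
It fails at once if the wheel is pushed back two notches or forward by more than one (value of joint wheel above 1 rad or value of joint wheel below -0.65 rad).
It also fails if it takes over 54 s, if anything falls off the work surface, if the arm or the gripper's body presses on something with over 40 N, if the wrist force passes 120 N, or if a joint passes its speed limit or range.

## Working session

There is one attempt and no reset: what is moved stays moved. The work goes in short steps, Python scripts to look and compute and a tool call to move; the robot and the scene stay as the last step left them, time stands still between calls to the robot, and variables do not carry over. Pictures are saved under pics/ and viewed, at most 10 in all, crops included, and the job is handed in when it is done.

Besides the shell and the picture viewer there is one more tool, called after "Request:" by a JSON object that holds its "op" and its "data". play_rows: Moves the arm, as the interface text tells. Its arguments: {"type":"object","properties":{"rows":{"type":"array"},"grip_force":{"type":"number"}},"required":["rows"]}

```bash
mkdir -p pics; ls
python3 - <<'E'
from workcell import *
import cv2, numpy as np
print(observe())
for n in("scene","top"):
    cv2.imwrite(f"pics/{n}0.png",grab_frame(n)); c=get_calibration(n); print(n,c)
E
```

```text
pics
{'t': 0.0, 'joint_pos': array([ 1.18700342e+00,  2.13361033e-01, -3.50687358e-02,  1.32348749e+00,
        5.35403282e-06,  1.57078145e+00]), 'dq': array([ 1.98422351e-04, -2.77474685e-04, -5.90896543e-05, -2.91995467e-04,
        4.07642335e-04,  5.51388737e-04]), 'effort': array([-1.35295202e-03, -6.86157846e+01,  4.87122703e+01,  1.72423467e-02,
       -3.18861123e-05, -2.55979558e-05]), 'tool_pos': array([0.18709097, 0.46331036, 0.2308099 ]), 'tcp_rot': array([-5.99102510e-01, -3.08371551e+00,  1.72671680e-03]), 'wrist_force': array([-0.3971365 , -0.32600015, -0.29407334]), 'moment': array([0.02508059, 0.0413824 , 0.00915559]), 'gripper_force': 0.0, 'gripper_width': 0.08518204065726519}
scene {'fx': 455.3705690493575, 'fy': 455.3705690493575, 'cx': 282.9834815474934, 'cy': 210.34374339131227, 'k1': -0.15279185420524727, 'extrinsics': array([[-0.47506432,  0.87977538, -0.01758316,  0.25927455],
       [ 0.51773723,  0.26330076, -0.81401528, -0.2163322 ],
       [-0.71152095, -0.39581307, -0.58057726,  1.60938323],
       [ 0.        ,  0.        ,  0.        ,  1.        ]])}
top {'fx': 435.97178757968777, 'fy': 435.97178757968777, 'cx': 277.4672022628293, 'cy': 200.0287078155019, 'k1': -0.1348701365334365, 'extrinsics': array([[ 0.02060961, -0.99977233,  0.00552553, -0.03885705],
       [-0.99648552, -0.02099004, -0.0810927 ,  0.54097203],
       [ 0.08119022, -0.00383483, -0.99669125,  1.21083379],
       [ 0.        ,  0.        ,  0.        ,  1.        ]])}
```

View pics/scene0.png

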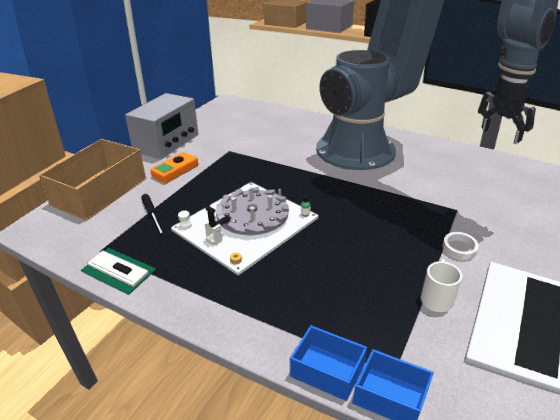

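View pics/top0.png

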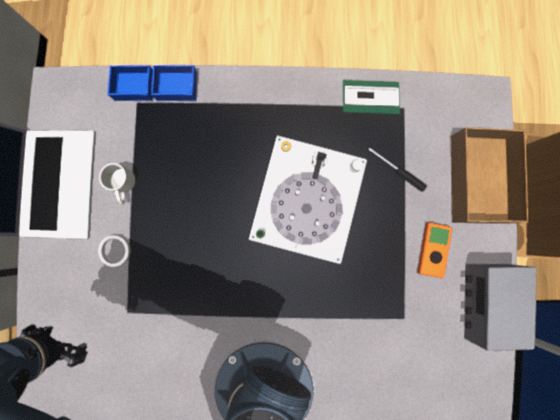

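Scene: white plate with wheel and black pawl, arm above right. Top view: plate corners at about (277,136), (366,158), (341,263), (250,238); wheel centre (307,208), pawl tab near (319,158).

```bash
cat > h.py <<'E'
from workcell import *
import cv2, numpy as np
from scipy.spatial.transform import Rotation as R
def K(c): return np.array([[c["fx"],0,c["cx"]],[0,c["fy"],c["cy"]],[0,0,1]]), np.array([c["k1"],0,0,0])
def onplane(c,uv,z):
    k,d=K(c); n=cv2.undistortPoints(np.float64(uv).reshape(-1,1,2),k,d).reshape(-1,2)
    E=c["extrinsics"]; C=-E[:3,:3].T@E[:3,3]; v=np.c_[n,np.ones(len(n))]@E[:3,:3]
    return C+v*((z-C[2])/v[:,2])[:,None]
def proj(c,P):
    k,d=K(c);E=c["extrinsics"]
    return cv2.projectPoints(np.float64(P).reshape(-1,1,3),cv2.Rodrigues(E[:3,:3])[0],E[:3,3],k,d)[0].reshape(-1,2)
E
python3 - <<'E'
from h import *
c=get_calibration("top"); im=cv2.imread("pics/top0.png")
m=(im.min(2)>185).astype(np.uint8); m[:,:235]=0;m[:,380:]=0;m[:120]=0;m[280:]=0
m=cv2.morphologyEx(m,cv2.MORPH_OPEN,np.ones((3,3)))
cs=max(cv2.findContours(m,0,1)[0],key=cv2.contourArea)
W=onplane(c,cs.reshape(-1,2),.012)[:,:2]
r=cv2.minAreaRect((W*1000).astype(np.float32)); print(r); 
b=cv2.boxPoints(r)/1000; print(b)
ctr=np.array(r[0])/1000
wp=onplane(c,[[307,208]],.044)[0]; tab=onplane(c,[[319,156]],.105)[0]; print(wp,tab)
a=(tab-wp)[:2]; best=max([(b[i]-b[i-1])/np.linalg.norm(b[i]-b[i-1])*s for i in(0,1) for s in(1,-1)],key=lambda u:u@a)
print("yaw",np.degrees(np.arctan2(best[1],best[0])),"axis",ctr-.03*best)
cv2.imwrite("pics/crop1.png",cv2.resize(im[125:270,240:380],None,fx=4,fy=4,interpolation=cv2.INTER_CUBIC))
cw=get_calibration("wrist"); print(cw); s=observe(); T=R.from_rotvec(s["tcp_rot"]).as_matrix(); E=cw["extrinsics"]; C=-E[:3,:3].T@E[:3,3]
print("cam in tool",T.T@(C-s["tool_pos"]), "\n",T.T@E[:3,:3].T,"\ntool",T)
E
```

```text
((548.0118408203125, -115.03985595703125), (269.5127868652344, 309.57318115234375), 76.30937957763672)
[[ 0.36572903 -0.20933278]
 [ 0.6665066  -0.28260228]
 [ 0.7302947  -0.02074693]
 [ 0.4295171   0.05252258]]
[ 0.51940625 -0.10992528  0.044     ] [ 0.655049   -0.13559321  0.105     ]
yaw -13.690619 axis [ 0.51886421 -0.10793948]
{'fx': 323.3043438972505, 'fy': 323.3043438972505, 'cx': 278.9492009071718, 'cy': 208.29973949126827, 'k1': -0.07184746472734083, 'extrinsics': array([[ 0.37598141,  0.92662628, -0.00130917, -0.50030731],
       [ 0.8925695 , -0.36178252,  0.26913398, -0.03455819],
       [ 0.24891298, -0.1023579 , -0.96310186,  0.3799682 ],
       [ 0.        ,  0.        ,  0.        ,  1.        ]])}
cam in tool [ 0.06817695  0.00105936 -0.14372237] 
 [[-1.60711154e-03 -9.63102221e-01 -2.69131063e-01]
 [ 9.99998652e-01 -1.45763898e-03 -7.55223241e-04]
 [ 3.35061253e-04 -2.69131914e-01  9.63103266e-01]] 
tool [[-9.27230125e-01  3.74491874e-01 -3.64053987e-04]
 [ 3.74492051e-01  9.27229684e-01 -9.03526999e-04]
 [-8.01855113e-07 -9.74112776e-04 -9.99999526e-01]]
```

View pics/crop1.png

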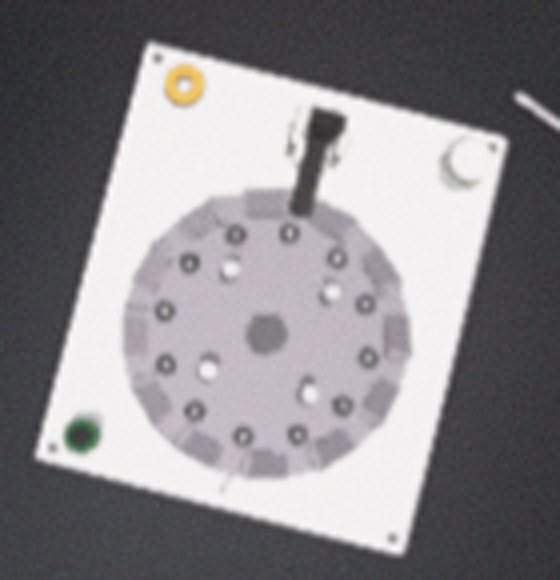

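Crop: the pawl tab is at (325,122) with its arm to (300,210), pegs at (231,269), (331,292), (310,392) and (209,368). The plate fit (309.6 x 269.5 mm) matches the given size. Next, the approach helper.

```bash
cat >> h.py <<'E'
AX=np.array([.5189,-.1079]); YAW=np.radians(-13.7)
U=np.array([np.cos(YAW),np.sin(YAW)]); V=np.array([-U[1],U[0]])
def S(x,y,z): return np.r_[AX+x*U+y*V,z]          # stand -> world
def toS(p): d=np.array(p)[:2]-AX; return np.r_[d@U,d@V,p[2]]
def go(p,ang):  # world target, tool-x angle in stand frame (deg), tool down
    s=observe(); T=R.from_rotvec(s["tcp_rot"]); a=YAW+np.radians(ang)
    X=np.array([np.cos(a),np.sin(a),0]); Z=np.array([0,0,-1.]); M=np.c_[X,np.cross(Z,X),Z]
    print("shift",np.round(T.as_matrix().T@(p-s["tool_pos"])/.6,4),"turn",np.round((T.inv()*R.from_matrix(M)).as_rotvec()/1.5,4))
def where():
    s=observe(); T=R.from_rotvec(s["tcp_rot"]).as_matrix(); a=np.degrees(np.arctan2(T[1,0],T[0,0])-YAW)
    print("t",round(s["t"],2),"stand mm",np.round(toS(s["tool_pos"])*1000,1),"ang",round(a%360,1),"F stand",np.round([s["wrist_force"][:2]@U,s["wrist_force"][:2]@V,s["wrist_force"][2]],2),"j",np.round(s["joint_pos"],2),"w",round(s["gripper_width"],4))
E
python3 -c "
from h import *
where(); go(S(.07,0,.23),180)"
```

```text
t 0.1 stand mm [-457.6  476.4  230.9] ang 171.7 F stand [-0.4  -0.14  0.52] j [ 1.19  0.21 -0.03  1.32 -0.    1.57] w 0.0853
shift [-0.9847 -0.6589  0.0021] turn [-0.0006 -0.     -0.0965]
```

Request:
{"op": "play_rows", "data": {"rows": [[[-0.2,-0.13,0],[0,0,-0.02],1],[[-0.4,-0.26,0],[0,0,-0.04],1],[[-0.6,-0.4,0],[0,0,-0.06],1],[[-0.8,-0.53,0],[0,0,-0.08],1],[[-0.985,-0.659,0.002],[0,0,-0.0965],1]], "grip_force": 20}}

```text
t: 0.72
tool_pos: [0.3648, 0.2042, 0.2311]
tcp_rot: [0.373, 3.119, 0.0]
wrist_force: [1.4, 1.0, 0.0]
gripper_width: -0.0001
gripper_force: 0.0
```

```bash
python3 -c "
from h import *
where(); go(S(.07,0,.23),180)"
```

```text
t 0.72 stand mm [-223.6  266.7  231.1] ang 180.1 F stand [1.14 1.26 0.04] j [ 0.51  0.04 -0.23  1.3   0.    0.75] w -0.0001
shift [-0.4888 -0.4452  0.0019] turn [0.0001 0.0001 0.0009]
```

Request:
{"op": "play_rows", "data": {"rows": [[[-0.12,-0.11,0.0],[0,0,0],1],[[-0.24,-0.22,0],[0,0,0],1],[[-0.36,-0.33,0],[0,0,0],1],[[-0.489,-0.445,0.002],[0,0,0],1],[[-0.489,-0.445,0.002],[0,0,0],1]]}}

```text
t: 1.35
tool_pos: [0.5394, -0.0552, 0.2302]
tcp_rot: [-0.375, -3.119, -0.0]
wrist_force: [1.4, 0.8, 0.1]
gripper_width: 0.0
gripper_force: 0.0
```

Request:
{"op": "play_rows", "data": {"rows": [[[0,0,0],[0,0,0],1],[[0,0,0],[0,0,0],1]]}}

```text
t: 1.6
tool_pos: [0.5383, -0.0531, 0.23]
tcp_rot: [-0.375, -3.118, -0.0]
wrist_force: [0.3, 0.3, -0.2]
gripper_width: -0.0001
gripper_force: 0.0
```

```bash
python3 -c "
from h import *
where(); c=get_calibration('wrist'); im=grab_frame('wrist'); cv2.imwrite('pics/w1.png',im)
P={'axis':S(0,0,.044),'peg0':S(.0354,.0354,.076),'peg1':S(-.0354,.0354,.076),'peg2':S(-.0354,-.0354,.076),'peg3':S(.0354,-.0354,.076),'top':S(.142,0,.118),'nose':S(.092,0,.036),'cornerA':S(.185,.135,.012),'cornerB':S(.185,-.135,.012)}
for k,v in P.items(): print(k,proj(c,v).round(0))"
```

```text
t 1.6 stand mm [  5.8  57.9 230. ] ang 180.0 F stand [ 0.21  0.34 -0.17] j [-0.1   0.3   0.08  1.35  0.    0.14] w -0.0001
axis [[222. 181.]]
peg0 [[255. 223.]]
peg1 [[253. 149.]]
peg2 [[176. 150.]]
peg3 [[182. 223.]]
top [[217. 344.]]
nose [[228. 259.]]
cornerA [[338. 317.]]
cornerB [[132. 316.]]
```

View pics/w1.png

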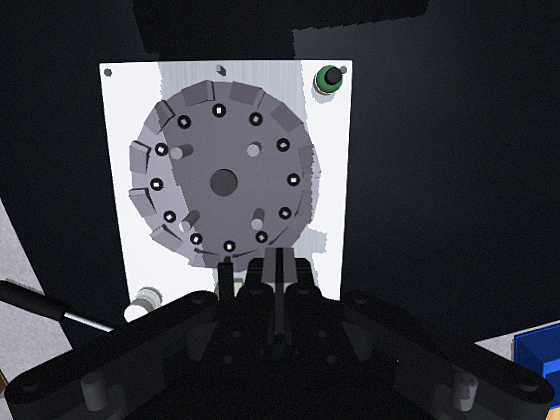

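Wrist view: axis at (223,182), pegs at (254,150), (176,153), (257,224) and (185,225), all within 1–3 px of prediction, so the stand pose holds. Tool axes: +x is stand −x, +y is stand +y, +z is down. Moving to above the inside of the L.

Request:
{"op": "play_rows", "data": {"rows": [[[-0.07,-0.05,0.06],[0,0,0],1],[[-0.14,-0.0965,0.12],[0,0,0],1],[[-0.1735,-0.0965,0.167],[0,0,0],1],[[-0.1735,-0.0965,0.167],[0,0,0],1],[[-0.1735,-0.0965,0.167],[0,0,0],1]]}}

```text
t: 2.28
tool_pos: [0.6259, -0.1329, 0.1315]
tcp_rot: [0.372, 3.119, 0.0]
wrist_force: [0.2, -0.3, 0.0]
gripper_width: 0.0001
gripper_force: 0.0
```

```bash
python3 -c "
from h import *
where(); go(S(.11,0,.092),180)
c=get_calibration('scene'); im=grab_frame('scene')
print(proj(c,[S(.142,0,.111),S(.142,0,.056),S(.092,0,.036)]).round(0))
cv2.imwrite('pics/s2.png',cv2.resize(im[150:280,150:340],None,fx=4,fy=4,interpolation=cv2.INTER_CUBIC))"
```

```text
t 2.27 stand mm [109.9   1.1 131.5] ang 180.1 F stand [ 0.24 -0.24  0.02] j [-0.21  0.54  0.18  1.21  0.    0.03] w 0.0001
shift [-0.0002 -0.0018  0.0659] turn [0.0001 0.0006 0.001 ]
[[211. 209.]
 [214. 226.]
 [229. 224.]]
```

View pics/s2.png

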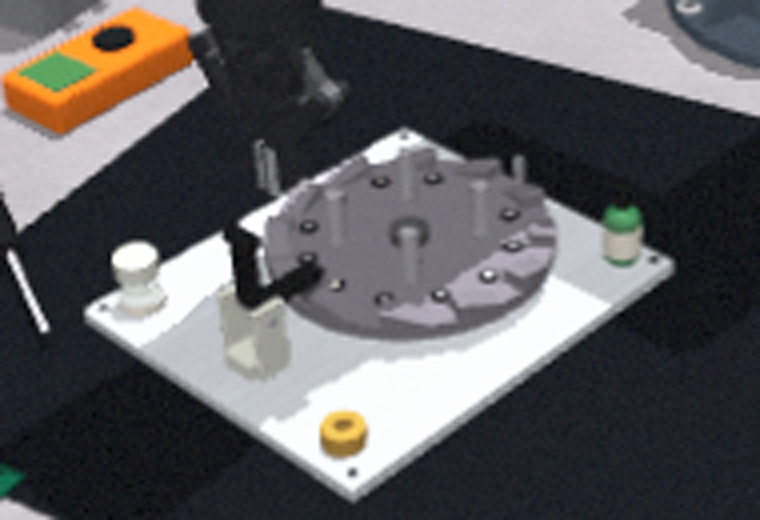

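Request:
{"op": "play_rows", "data": {"rows": [[[0,-0.002,0.035],[0,0,0],1],[[0,-0.002,0.066],[0,0,0],1],[[0,-0.002,0.066],[0,0,0],1]]}}

```text
t: 2.7
tool_pos: [0.6251, -0.1346, 0.0911]
tcp_rot: [-0.374, -3.119, -0.0]
wrist_force: [-0.6, -0.4, 0.7]
gripper_width: 0.0002
gripper_force: 0.0
```

Request:
{"op": "play_rows", "data": {"rows": [[[-0.02,0,0],[0,0,0],1],[[-0.035,0,0],[0,0,0],1],[[-0.05,0,0],[0,0,0],1],[[-0.065,0,0],[0,0,0],1],[[-0.08,0,0],[0,0,0],1]]}}

```text
t: 3.32
tool_pos: [0.673, -0.1467, 0.0907]
tcp_rot: [-0.375, -3.119, 0.0]
wrist_force: [-1.0, 1.6, -0.5]
gripper_width: -0.0001
gripper_force: 0.0
```

Request:
{"op": "play_rows", "data": {"rows": [[[-0.01,0,0],[0,0,0],1],[[-0.02,0,0],[0,0,0],1],[[-0.02,0,0],[0,0,0],1],[[-0.02,0,0],[0,0,0],1]]}}

```text
t: 3.82
tool_pos: [0.684, -0.1495, 0.0906]
tcp_rot: [-0.375, -3.119, 0.0]
wrist_force: [0.2, 0.0, 0.5]
gripper_width: 0.0002
gripper_force: 0.0
```

```bash
python3 -c "
from h import *
where()
c=get_calibration('scene'); im=grab_frame('scene')
cv2.imwrite('pics/s3.png',cv2.resize(im[150:280,150:340],None,fx=4,fy=4,interpolation=cv2.INTER_CUBIC))"
```

```text
t 3.83 stand mm [170.2  -1.3  90.6] ang 180.0 F stand [0.19 0.1  0.52] j [-0.22  0.69  0.34  1.22 -0.    0.02] w 0.0002
```

View pics/s3.png

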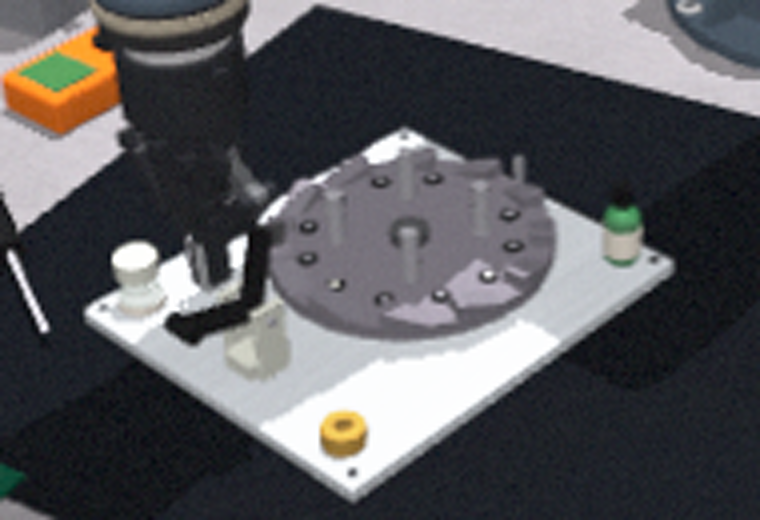

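The pawl is open: arm upright at crop (255,260), tab lying outward to (180,325). Lift clear and go to peg2.

Request:
{"op": "play_rows", "data": {"rows": [[[0,0,-0.07],[0,0,0],1],[[0,0,-0.14],[0,0,0],1],[[0.05,0,-0.15],[0,0,0.12],1],[[0.1,-0.05,-0.15],[0,0,0.24],1],[[0.2,-0.09,-0.15],[0,0,0.36],1]]}}

```text
t: 4.5
tool_pos: [0.5562, -0.1738, 0.1803]
tcp_rot: [1.201, 2.902, -0.0]
wrist_force: [0.7, -1.6, 0.2]
gripper_width: 0.0
gripper_force: 0.0
```

```bash
python3 -c "
from h import *
where(); e=np.array([-.857,-.515]); d=np.array([-.515,.857]); q=.049*e-.041*d; go(S(*q,.15),121)"
```

```text
t 4.5 stand mm [ 51.8 -55.2 180.3] ang 148.7 F stand [ 1.01 -1.36  0.21] j [-0.3   0.4   0.09  1.26 -0.    0.48] w 0.0
shift [ 0.0991 -0.0703  0.0505] turn [3.000e-04 5.000e-04 3.228e-01]
```

Request:
{"op": "play_rows", "data": {"rows": [[[0.05,-0.035,0],[0,0,0.11],1],[[0.099,-0.07,0.05],[0,0,0.22],1],[[0.099,-0.07,0.05],[0,0,0.323],1],[[0.099,-0.07,0.05],[0,0,0.323],1],[[0.099,-0.07,0.05],[0,0,0.323],1]]}}

```text
t: 5.12
tool_pos: [0.4858, -0.1615, 0.1511]
tcp_rot: [1.85, 2.538, 0.001]
wrist_force: [-0.2, -0.4, 0.4]
gripper_width: 0.0003
gripper_force: 0.0
```

```bash
python3 -c "
from h import *
where(); e=np.array([-.857,-.515]); d=np.array([-.515,.857]); q=.049*e-.041*d; go(S(*q,.052),121)
c=get_calibration('wrist'); im=grab_frame('wrist'); cv2.imwrite('pics/w2.png',im)
for w in(0,-.05,-.1):
  print(w,[proj(c,S(.05*np.cos(a),.05*np.sin(a),.076)).round(0).tolist() for a in np.radians([45,135,225,315])-w])"
```

```text
t 5.12 stand mm [-19.4 -59.9 151.1] ang 121.5 F stand [-0.06 -0.47  0.43] j [-0.32  0.26 -0.17  1.13  0.    0.94] w 0.0003
shift [ 0.0007 -0.0026  0.1652] turn [0.0007 0.0005 0.006 ]
0 [[[420.0, 144.0]], [[334.0, 86.0]], [[277.0, 178.0]], [[361.0, 229.0]]]
-0.05 [[[420.0, 141.0]], [[330.0, 87.0]], [[278.0, 181.0]], [[364.0, 228.0]]]
-0.1 [[[419.0, 137.0]], [[327.0, 88.0]], [[279.0, 185.0]], [[368.0, 227.0]]]
```

View pics/w2.png

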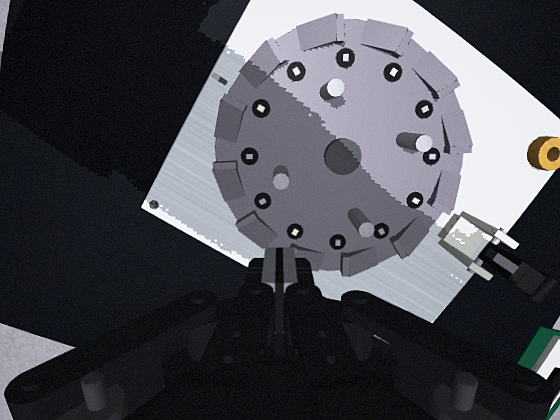

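Peg tops at (424,143), (336,88), (281,182) and (366,229) give a wheel value of about −0.03. Open pawl at (490,255). Lower beside peg2 and push.

Request:
{"op": "play_rows", "data": {"rows": [[[0,-0.002,0.08],[0,0,0.006],1],[[0,-0.002,0.165],[0,0,0.006],1],[[0,-0.002,0.165],[0,0,0.006],1]]}}

```text
t: 5.55
tool_pos: [0.4819, -0.161, 0.0493]
tcp_rot: [-1.861, -2.524, 0.003]
wrist_force: [-0.2, -0.1, 1.0]
gripper_width: -0.0002
gripper_force: 0.0
```

Request:
{"op": "play_rows", "data": {"rows": [[[0.01,0,0],[0,0,0],1],[[0.02,0,0],[0,0,0],1],[[0.03,0,0],[0,0,0],1],[[0.04,0,0],[0,0,0],1],[[0.05,0,0],[0,0,0],1]]}}

```text
t: 6.18
tool_pos: [0.4752, -0.1326, 0.052]
tcp_rot: [1.866, 2.526, 0.001]
wrist_force: [0.9, -1.3, 1.2]
gripper_width: 0.0004
gripper_force: 0.8
```

Request:
{"op": "play_rows", "data": {"rows": [[[0,0,0],[0,0,0],1],[[0,0,0],[0,0,0],1]]}}

```text
t: 6.42
tool_pos: [0.4751, -0.133, 0.0516]
tcp_rot: [-1.866, -2.527, -0.0]
wrist_force: [-0.0, -0.2, 0.6]
gripper_width: 0.0002
gripper_force: 0.0
```

```bash
python3 -c "
from h import *
where(); s=observe(); e=np.array([-.857,-.515]); d=np.array([-.515,.857]); q=toS(s['tool_pos'])[:2]; print('e,d',q@e,q@d)
c=get_calibration('wrist'); im=grab_frame('wrist'); cv2.imwrite('pics/w3.png',im)
for w in(.3,.4,.5):
  print(w,[proj(c,S(.05*np.cos(a),.05*np.sin(a),.076)).round(0).tolist() for a in np.radians([45,135,225,315])-w])"
```

```text
t 6.42 stand mm [-36.6 -34.7  51.6] ang 120.8 F stand [-0.01 -0.17  0.58] j [-0.27  0.31 -0.38  0.88  0.    1.  ] w 0.0002
e,d 0.0492837519392519 -0.01088394090365203
0.3 [[[511.0, 270.0]], [[418.0, 142.0]], [[276.0, 261.0]], [[380.0, 365.0]]]
0.4 [[[508.0, 280.0]], [[431.0, 143.0]], [[277.0, 249.0]], [[369.0, 365.0]]]
0.5 [[[504.0, 291.0]], [[443.0, 146.0]], [[279.0, 238.0]], [[359.0, 363.0]]]
```

View pics/w3.png

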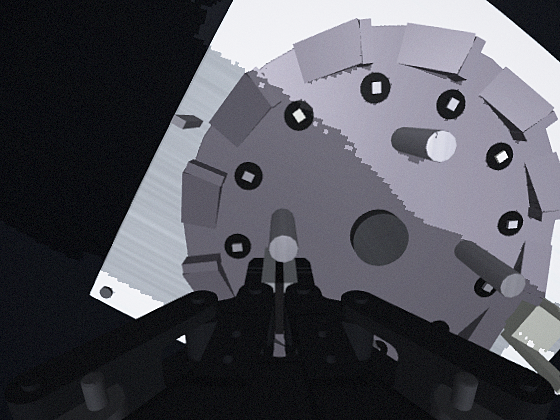

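```bash
cat >> h.py <<'E'
from scipy.optimize import least_squares
def fit(c,obs,edge):  # obs {name:px}; edge: px points on the x=-125 plate edge; solves shift, yaw error, wheel
    E=onplane(c,edge,.012)[:,:2]
    A={'peg0':45,'peg1':135,'peg2':225,'peg3':315}
    def f(p,full=False):
        r=lambda q:(AX+p[:2]/1000+R.from_euler('z',YAW+p[2]).as_matrix()[:2,:2]@q)
        out=[]
        for k,px in obs.items():
            a=np.radians(A.get(k,0))-p[3]; q=.05*np.array([np.cos(a),np.sin(a)]) if k in A else np.zeros(2)
            out+=list(((r(q)-onplane(c,[px],.076 if k in A else .044)[0,:2])*1000))
        n=np.array([np.cos(YAW+p[2]),np.sin(YAW+p[2])])
        return np.array(out+list(((E-AX-p[:2]/1000)@n+.125)*1000))
    s=least_squares(f,[0,0,0,.3]); return s.x.round(4),s.fun.round(1)
E
python3 -c "
from h import *
c=get_calibration('wrist'); im=cv2.imread('pics/w3.png')
g=cv2.cvtColor(im,cv2.COLOR_BGR2GRAY)
pts=[]
for y in range(20,280,20):
    if 90<=y<=140: continue
    row=cv2.GaussianBlur(g,(5,5),0)[y].astype(int); x0=int(234-(y)*142/295); seg=np.diff(row[x0-12:x0+12]); pts.append([x0-12+seg.argmax()+.5,y])
print(pts)
o=dict(peg0=(512,284.5),peg1=(441,146),peg2=(284,248.5),hub=(379.5,237.5))
print(fit(c,o,pts))
from itertools import product
cv2.imwrite('pics/x.png',cv2.resize(im[120:300,240:540],None,fx=2.6,fy=2.6))"
```

```text
[[np.float64(222.5), 20], [np.float64(211.5), 40], [np.float64(201.5), 60], [np.float64(191.5), 80], [np.float64(151.5), 160], [np.float64(141.5), 180], [np.float64(132.5), 200], [np.float64(122.5), 220], [np.float64(113.5), 240], [np.float64(104.5), 260]]
(array([ 2.5925,  0.1125, -0.0034,  0.4237]), array([-0.1,  0.2, -0.2,  0.1, -0.2,  0.3,  0.9, -0.7,  0.2, -0.1,  0.1,
        0.2,  0. , -0.1,  0.2, -0.1,  0. ,  0.2]))
```

The fit gives wheel = 0.424 with residuals under 1 mm, so 2.5 mm more push is needed, then back off and lift.

Request:
{"op": "play_rows", "data": {"rows": [[[0.002,0,0],[0,0,0],1],[[0.0043,0,0],[0,0,0],1],[[0.0043,0,0],[0,0,0],1],[[0.0043,0,0],[0,0,0],1]]}}

```text
t: 6.98
tool_pos: [0.4743, -0.1306, 0.0516]
tcp_rot: [-1.867, -2.527, -0.0]
wrist_force: [0.6, 0.2, 0.1]
gripper_width: -0.0002
gripper_force: 0.0
```

Request:
{"op": "play_rows", "data": {"rows": [[[-0.015,0,0],[0,0,0],1],[[-0.03,0,-0.05],[0,0,0],1],[[-0.03,0,-0.15],[0,0,0],1],[[-0.03,0,-0.165],[0,0,0],1],[[-0.03,0,-0.165],[0,0,0],1]]}}

```text
t: 7.6
tool_pos: [0.48, -0.1483, 0.1509]
tcp_rot: [1.866, 2.526, 0.0]
wrist_force: [-0.4, -0.2, -1.1]
gripper_width: -0.0005
gripper_force: 0.0
```

```bash
python3 -c "
from h import *
where(); c=get_calibration('wrist'); im=grab_frame('wrist'); cv2.imwrite('pics/w4.png',im)
print([proj(c,S(.05*np.cos(a),.05*np.sin(a),.076)).round(0).tolist() for a in np.radians([45,135,225,315])-.475])
go(S(.17,0,.15),180)"
```

```text
t 7.6 stand mm [-28.2 -48.4 150.9] ang 120.8 F stand [-0.31 -0.24 -1.13] j [-0.3   0.25 -0.2   1.13 -0.    0.97] w -0.0005
[[[417.0, 197.0]], [[370.0, 108.0]], [[278.0, 165.0]], [[330.0, 247.0]]]
shift [-1.005e-01  3.259e-01 -3.000e-04] turn [-2.000e-04 -4.000e-04 -6.891e-01]
```

View pics/w4.png

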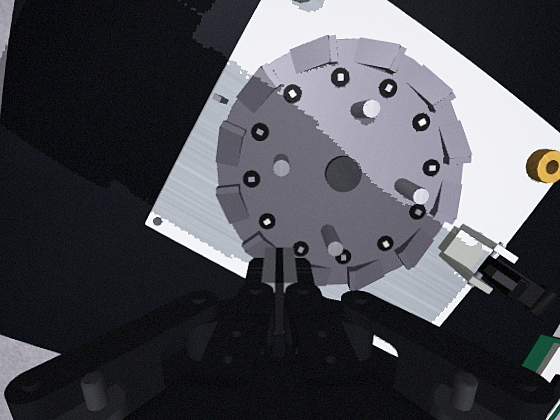

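```bash
python3 -c "
from h import *
c=get_calibration('wrist'); im=cv2.imread('pics/w4.png'); g=cv2.GaussianBlur(cv2.cvtColor(im,cv2.COLOR_BGR2GRAY),(5,5),0).astype(int)
pts=[]
for y in range(10,220,20):
    x0=int(260-y*111/222); seg=np.diff(g[y,x0-12:x0+12]); pts.append([x0-12+seg.argmax()+.5,y])
print(fit(c,dict(peg0=(421,196),peg1=(371.5,109),peg2=(282,168),peg3=(335,248),hub=(343,173.5)),pts))"
```

```text
(array([ 1.6553,  0.5105, -0.0036,  0.4434]), array([ 0.1, -0.1,  0. ,  0.6, -0.5,  0. ,  0.3, -0.3,  0.8, -0.4, -0.1,
       -0.2,  0.3,  0.1,  0.5,  0.1,  0.4, -0.2, -0.1, -0. , -0. ]))
```

Request:
{"op": "play_rows", "data": {"rows": [[[0,0.08,-0.02],[0,0,-0.12],1],[[-0.03,0.16,-0.02],[0,0,-0.24],1],[[-0.06,0.24,-0.02],[0,0,-0.36],1],[[-0.09,0.32,-0.02],[0,0,-0.48],1],[[-0.1,0.326,-0.02],[0,0,-0.6],1]]}}

```text
t: 8.28
tool_pos: [0.6859, -0.1473, 0.1584]
tcp_rot: [-0.57, -3.085, -0.0]
wrist_force: [0.1, -1.0, 0.1]
gripper_width: 0.0002
gripper_force: 0.0
```

Request:
{"op": "play_rows", "data": {"rows": [[[0,0,0],[0,0,-0.08],1],[[0,0,0],[0,0,-0.08],1]]}}

```text
t: 8.52
tool_pos: [0.6837, -0.1477, 0.1606]
tcp_rot: [-0.396, -3.114, -0.0]
wrist_force: [0.6, 0.1, 1.0]
gripper_width: 0.0
gripper_force: 0.0
```

```bash
python3 -c "
from h import *
where(); go(S(.163,0,.085),180)"
```

```text
t 8.53 stand mm [169.5   0.4 160.6] ang 179.2 F stand [0.54 0.21 0.96] j [-0.21  0.67  0.48  1.39 -0.    0.04] w 0.0
shift [ 0.0106 -0.0008  0.126 ] turn [-0.0001 -0.0018 -0.0094]
```

Request:
{"op": "play_rows", "data": {"rows": [[[0.014,0,0.06],[0,0,-0.009],1],[[0.014,-0.001,0.1],[0,0,-0.009],1],[[0.014,-0.001,0.134],[0,0,-0.009],1],[[0.014,-0.001,0.134],[0,0,-0.009],1]]}}

```text
t: 9.02
tool_pos: [0.6744, -0.1459, 0.0801]
tcp_rot: [-0.378, -3.115, -0.001]
wrist_force: [0.2, -0.2, 1.2]
gripper_width: 0.0001
gripper_force: 0.0
```

Request:
{"op": "play_rows", "data": {"rows": [[[0.02,0,0],[0,0,0],1],[[0.037,0,0],[0,0,0],1],[[0.054,0,0],[0,0,0],1],[[0.07,0,0],[0,0,0],1],[[0.083,0,0],[0,0,0],1]]}}

```text
t: 9.65
tool_pos: [0.627, -0.1342, 0.0825]
tcp_rot: [0.375, 3.119, 0.0]
wrist_force: [-0.6, 0.2, 0.4]
gripper_width: -0.0
gripper_force: 0.0
```

Request:
{"op": "play_rows", "data": {"rows": [[[0.008,0,0],[0,0,0],1],[[0.013,0,0],[0,0,0],1],[[0.013,0,0],[0,0,0],1],[[0.013,0,0],[0,0,0],1]]}}

```text
t: 10.15
tool_pos: [0.6202, -0.1326, 0.0822]
tcp_rot: [0.375, 3.119, -0.0]
wrist_force: [-1.1, -0.1, -0.1]
gripper_width: 0.0003
gripper_force: 0.0
```

```bash
python3 -c "
from h import *
where(); im=grab_frame('scene')
cv2.imwrite('pics/s4.png',cv2.resize(im[150:280,150:340],None,fx=4,fy=4,interpolation=cv2.INTER_CUBIC))"
```

```text
t 10.15 stand mm [104.3   0.   82.2] ang 180.0 F stand [-1.03 -0.34 -0.13] j [-0.21  0.55  0.08  1.1  -0.    0.03] w 0.0003
```

View pics/s4.png

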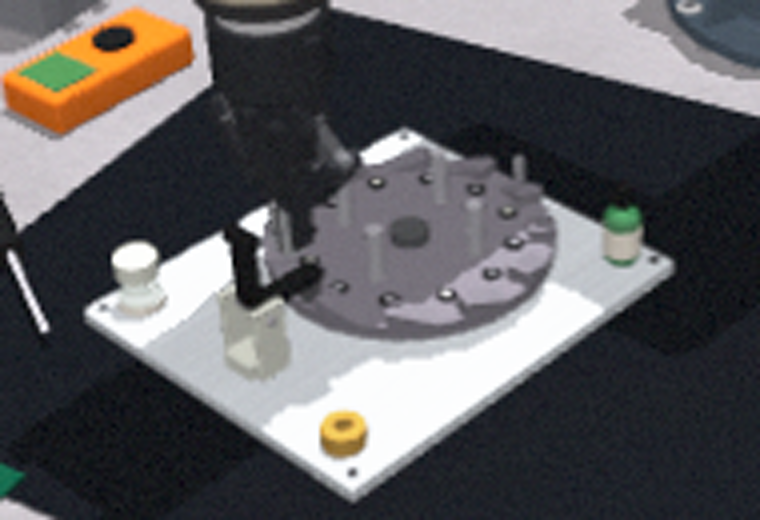

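The pawl is down, with its tab at crop (240,235) and arm to (320,270), as at the start. Lift clear, then compare numerically with the first pictures.

Request:
{"op": "play_rows", "data": {"rows": [[[0,0,-0.05],[0,0,0],1],[[0,0,-0.15],[0,0,0],1],[[0,0.08,-0.25],[0,0,0],1],[[0.1,0.17,-0.25],[0,0,0],1],[[0.2,0.26,-0.25],[0,0,0],1]]}}

```text
t: 10.82
tool_pos: [0.5641, 0.0128, 0.2316]
tcp_rot: [0.375, 3.117, 0.001]
wrist_force: [0.8, 1.2, 0.3]
gripper_width: -0.0001
gripper_force: 0.0
```

Request:
{"op": "play_rows", "data": {"rows": [[[0.08,0.08,0],[0,0,0],1],[[0.16,0.16,0],[0,0,0],1],[[0.24,0.24,0],[0,0,0],1],[[0.32,0.32,0],[0,0,0],1],[[0.4,0.4,0],[0,0,0],1]]}}

```text
t: 11.45
tool_pos: [0.4005, 0.28, 0.2312]
tcp_rot: [0.375, 3.119, 0.001]
wrist_force: [1.1, 0.9, -0.8]
gripper_width: -0.0004
gripper_force: 0.0
```

```bash
python3 -c "
from h import *
where()
for n in('scene','top'):
    a=cv2.imread(f'pics/{n}0.png'); b=grab_frame(n); cv2.imwrite(f'pics/{n}5.png',b); c=get_calibration(n)
    t=proj(c,S(.142,0,.111))[0]; p=proj(c,S(.14,0,.08))[0]; print(n,'tab px',t.round(1), 'rad .17 moves to',proj(c,S(.142+.055*np.sin(.17),0,.056+.055*np.cos(.17)))[0].round(1))
    def cen(im):
        x,y=map(int,p); w=im[y-18:y+18,x-18:x+18].max(2); m=(w<60).astype(np.uint8)
        k,l,s,ct=cv2.connectedComponentsWithStats(m); i=1+s[1:,4].argmax(); return s[i],ct[i].round(2)
    print(cen(a),cen(b))
    x,y=map(int,t); ga,gb=[np.float32(cv2.cvtColor(i,6)) for i in(a,b)]
    for dy in(0,8):
        T=ga[y-7:y+8+dy,x-8:x+9]; r=cv2.matchTemplate(gb[y-13:y+14+dy,x-14:x+15],T,cv2.TM_CCOEFF_NORMED); _,v,_,l=cv2.minMaxLoc(r); print('match',v,np.array(l)-6)
    d=cv2.absdiff(a,b).max(2)[y-12:y+20,x-14:x+24]; print('diff>50 px',[(int(u)+x-14,int(q)+y-12) for q,u in zip(*np.where(d>50))][:40])
"
```

```text
t 11.45 stand mm [-206.9  348.8  231.2] ang 180.0 F stand [ 0.87  1.18 -0.84] j [ 0.61  0.19 -0.06  1.32 -0.    0.85] w -0.0004
scene tab px [211.3 208.8] rad .17 moves to [208.5 210.7]
(array([  0,   0,  35,  27, 343], dtype=int32), array([14.85, 11.61])) (array([  0,   0,  35,  27, 341], dtype=int32), array([14.8 , 11.66]))
match 0.995582640171051 [0 0]
match 0.9959266185760498 [0 0]
diff>50 px [(234, 197), (232, 198), (233, 198), (234, 198), (232, 199), (233, 199), (234, 199), (231, 200), (232, 201), (233, 201), (232, 202), (232, 203), (217, 204), (232, 204), (226, 205), (228, 205), (227, 206), (225, 207), (226, 207), (227, 207), (225, 208), (233, 208), (234, 208), (234, 209), (232, 210), (233, 210), (230, 211), (231, 211), (232, 211), (233, 211), (234, 211), (233, 212), (227, 213), (228, 213), (216, 214), (228, 214), (227, 215), (228, 215), (215, 216), (233, 220)]
top tab px [321.5 155. ] rad .17 moves to [322.3 151.7]Traceback (most recent call last):
  File "<string>", line 10, in <module>
    print(cen(a),cen(b))
                 ~~~^^^
  File "<string>", line 9, in cen
    k,l,s,ct=cv2.connectedComponentsWithStats(m); i=1+s[1:,4].argmax(); return s[i],ct[i].round(2)
                                                      ~~~~~~~~~~~~~~^^
ValueError: attempt to get argmax of an empty sequence
```

```bash
python3 -c "
from h import *
a=cv2.imread('pics/top0.png'); b=cv2.imread('pics/top5.png')
x,y=321,155
print(a[y-6:y+8:2,x-8:x+6:2].max(2)); print(b[y-6:y+8:2,x-8:x+6:2].max(2))
ga,gb=[np.float32(cv2.cvtColor(i,6)) for i in(a,b)]
for nm,(u,v,h) in dict(tab=(319,156,8),collar=(286,146,8),jar=(356,165,8),oil=(260,233,8),driver=(405,176,12)).items():
    r=cv2.matchTemplate(gb[v-h-6:v+h+7,u-h-6:u+h+7],ga[v-h:v+h+1,u-h:u+h+1],cv2.TM_CCOEFF_NORMED); _,s,_,l=cv2.minMaxLoc(r); print(nm,round(s,3),np.array(l)-6)
"
```

```text
[[243 243 243 244 245 242 241]
 [240 236 229 196 232 234 241]
 [238 237 179  72  81 111 181]
 [218 239 121  68  68  60  82]
 [214 225  89  60  58  61 108]
 [233 219  76  56  58  90 217]
 [174 235  76  72 103 167 237]]
[[250 250 250 251 252 251 251]
 [249 246 241 215 245 246 251]
 [246 247 199  77  96 129 197]
 [234 249 140  73  82  75  99]
 [233 242 103  67  72  72 129]
 [244 235  94  76  73 107 238]
 [198 242  89  88 121 186 248]]
tab 0.997 [0 0]
collar 0.992 [0 0]
jar 0.99 [0 0]
oil 0.996 [0 0]
driver 0.998 [0 0]
```

```bash
python3 -c "
from workcell import *
print(sign_off())"
```

```text
the job is handed in; nothing more can be done
None
```

The job is handed in, though the sign-off gave no verdict: the pawl was opened, the wheel pushed back one notch (last measured at 0.44 rad, pawl still open) and the pawl tipped down to its starting position; the collar, jar, bottle and driver checked as unmoved (meter, tape roll and mug not checked), and the arm is clear.

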